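# Lengthen the saw jig's stop by one hole and butt the channel

### The job

The telescopic length stop on this saw jig is one hole too short. Pinch the sleeve across its spring button so that the button goes in, slide the sleeve out (towards the stop plate's end) until the button pops out fully in the next hole - do not skip one, do not dent the thin tube by squeezing hard and do not yank the sleeve against the button. Then lay the long aluminium channel flat back against the fence and slide it along gently until its end rests against the stop plate, ready to cut; let go of everything and leave the other things where they lie.

Things in the scene. Friction and masses are not known exactly. Their poses are not given: they have to be found in the camera images.
- cut_jig: Fixed dark plywood board 230 x 540 x 18 mm on the bench, carrying fence and length stop. Origin on its underside (z = 0: bench top); board x = -125..105, y = -310..230 mm, top at z = 18 mm. Own +x (away from the robot) runs from the channel's lane across the fence to the stop tube; +y runs along fence and tube, the way the stop gets longer.
- fence_face (a point): Foot of the face, towards -x, of the low fixed aluminium fence: jig x = -15, y = 0, z = 18 mm. The fence is 12 mm high above the board, 4 mm thick (a 3 mm high foot behind), and runs from y = -300 to 45 mm. A channel flat against it has its centre line at jig x = -35 mm.
- clamp_block (a point): Top centre of the grey clamp block 46 x 45 mm (plus bolt heads 4 mm high), z = 74 mm. It holds the fixed steel inner tube, 26 mm square, that runs along the jig's y to y = 75 mm with its axis at jig x = 60, z = 53 mm; the sleeve slides on this tube.
- stop_sleeve (a joint): Travel of the outer sleeve along the jig's +y in m: 0 at the start (button in a hole), larger = longer stop. Its 10 mm holes were drilled by hand to the shop's own lengths: the next longer one lies somewhere from 34 to 58 mm of travel (it differs each time), the one after at 94 mm. Slide to it slowly (over 80 mm/s may skip it). A seated button leaves 1 to 1.5 mm of play each way.
- sleeve_back (a point): Centre of the sleeve's -y end, on the tube's axis. Sleeve: thin aluminium tube 30 x 30 mm, 222 mm long, axis at jig x = 60, z = 53 mm, holes along its +x side. Sliding drag 4 to 7 N, less near a hole as the dome rises; a pull of 12 to 20 N over the first 5 mm as the pressed button goes under the wall. It dents if pinched over 45 N a side (90 N over both fingers); 26 to 38 N does the job.
- snap_button (a joint): How far the button is pressed in, in m: 0 fully out in a hole, about 0.0042 to 0.0048 when a finger pad has it level with the sleeve's side, 0.005 to 0.006 under the wall between holes. Spring 6 N at first, 9 N when level. Pressed level, it goes under the hole's edge when the sleeve is drawn on. Over 18 N of the sleeve, brought to rest, against a seated button bends it.
- button_tip (a point): Top of the 8.5 mm wide domed button on the sleeve's +x side, at jig y = 0, z = 53 mm; fully out it stands 4.75 mm proud of the sleeve, 19.75 mm in +x from the tube's axis, and moves to -x when pressed. The button sits on the fixed inner tube: it does not travel with the sleeve.
- stop_face (a point): Point on the face, towards -y, of the steel stop plate, in the middle of the channel's lane (jig x = -35 mm), 38 mm above the bench; axes as the jig's. The plate, 6 mm thick, 46 mm high, is fixed to the sleeve's +y end, travels with it and reaches across the lane 3 mm above the board. Face at jig y = 115 mm at the start.
- channel: Loose aluminium U-channel, open side up, 40 mm wide (x), 400 mm long (y), 40 mm high, wall 2.5 mm, 0.25 to 0.42 kg, on the board 19 to 37 mm off the fence, a little askew, over 35 mm short of the stop. Origin: centre of its underside. Pinched across with the fingertips above the 12 mm fence it slides right home. Over 15 N against the stop plate knocks the stop out of true.
- channel_end (a point): Centre of the channel's end face towards the stop plate: 200 mm in +y from the channel's origin, 20 mm above its underside.
- offcut: Bystander: 55 mm piece of the same channel on the board's -y end, behind the fence; leave it. Origin: centre of its underside.
- tape_measure: Bystander: grey tape measure 68 x 36 x 62 mm on the bench; leave it. Origin: centre of its underside.
- oil_can: Bystander: white can, 56 mm across, 150 mm high, on the bench; leave it. Origin: centre of its underside.
- screwdriver: Bystander: black-handled screwdriver lying on the bench; leave it. Origin: its middle, on the bench.

How it is judged:
By the outcome, as a careful person would: the job done as asked, in the order asked, and still so for the second after the job is handed in, with the robot touching nothing.
It also fails if it takes over 64 s, if anything falls off the work surface, if the arm or the gripper's body presses on something with over 40 N, if the wrist force passes 120 N, or if a joint passes its speed limit or range.

### The arm

A 6-joint arm with a two-finger parallel gripper is mounted at the origin on the work surface. World frame = base frame: x ahead of the robot, y to its left, z up, the work surface at z = 0. Lengths are in m, angles in degrees, forces in N, time in s.
With the tool pointing down it reaches from about 0.25 to 0.85 m from the base axis. Payload 12.5 kg.
Tool frame: the origin (TCP) lies at the very end of the fingers, on their centre line; the grasp point (between the pads) lies 19 mm behind it (robot.tcp_to_grasp is the distance from the TCP to the grasp point, in m); z points along the fingers, y is the line along which they close (so a half turn about z gives the same grasp; the last joint's range is limited). The gripper opens to 93 mm and grips with 3 to 60 N. Pads are 15 mm wide; open, the fingers measure 128 mm over their backs; the gripper's body (75 mm by 188 mm) begins 65 mm behind the grasp point.
Start: joints at [71.012, 20.094, 94.641, -0, 65.266, -4.847], TCP at [0.134, 0.533, 0.219] pointing down, gripper open.
Joint ranges: [-157.81, 157.81], [-45, 120.19], [0.68, 151.7], [-89.99, 269.99], [4.06, 180], [-164.3, 164.3]. Speed limits (degrees/s): [127.2, 127.2, 159.86, 180, 180, 180].

### API

Orientations are given as [roll, pitch, yaw] about the fixed x, y, z axes, in that order (R = Rz(yaw) Ry(pitch) Rx(roll)).
In Python, from rig import sensors, eyes, robot gives the robot as it stands.
- The arm moves only by the tool servo_tool, never from a script. Its arguments are lists of equal length, an entry for each row: "dp": the shift along the tool's x, y, z in mm, a list of three; "delta_rot": the turn, a rotation vector about the tool's x, y, z in degrees, a list of three. In form: {"dp": [[dx, dy, dz], ...], "delta_rot": [[wx, wy, wz], ...]}. A call has 1 to 8 rows; each row shifts and turns the commanded pose from where the row before left it, along the tool's axes as they then stand; what a row does not reach is not made up. A row lasts 1/10 s, in which the tool goes at most 50 mm and 8.59 degrees, less where a joint would pass 70% of its speed; a pose out of reach is approached as far as the arm can. A call is refused whole if a number of a shift passes 50 or a number of a turn 8.59, either way. A call with a gripper value outside its range is refused whole. "grip" is the finger opening in mm, from 0 to 93, set as the call begins (left out, the last holds). The fingers move at their own pace and stop on an object; "force" is the grip in N (left out, the last holds). Time passes only in rows, so rows that do not move let the fingers close. It gives the time, the measured TCP pose, the force, the opening and the grip force at its end, in the units of the state.
- sensors.sense(): the state, without advancing time (a new reading comes with each control period).
- eyes.capture(name): name is "scene" or "top"; returns a dict with "pixels" (400x640x3 uint8, red, green, blue), "mtx" (3x3 intrinsics, pixels), "position" and "orientation" of the camera in the world. Camera axes: x right, y up, looking along -z (the intrinsics and any distortion apply to the point x, -y, -z); pixel columns grow to the right and rows downward; lengths in m; the calibration is good to about 2 mm. A picture is of the moment at which its call begins. There is no depth.
- robot.finish_job(): hands the job in; it is judged then, once.
Trained networks look in the newest picture that a camera, given by its name, has taken for a name from the list of things; names that differ only in an ending like _2 or _b are one class to them, and where a whole thing is asked for, a point or a joint stands for the part that bears it (a point fixed in the world has none). Each returns a list of dicts, best first, with "confidence" (0 to 1); they miss things now and then, are a little off and sometimes report something else, mostly with a low value. They report only what shows in the picture. A call takes as long as a camera call.
- eyes.cut_out(camera, target): "region" (400x640 bool, what is visible of it).
- eyes.pinpoint(camera, target): "position" ([x, y, z] in m, in world coordinates, good to about 4 mm: a listed point, or the origin of a listed thing).
The state is a dict: "t": time; "q": joint angles; "qd": joint speeds; "tau": joint torques, N m; "tcp_pos": TCP position; "ee_rot": TCP orientation; "force": force on the tool from outside, world axes, zero at the start; "torque": the same for the moment, N m; "width": finger opening in m; "finger_force": force on a finger pad.
Only numpy, scipy, OpenCV 4.12 (cv2) and the standard library are available. Lean on these libraries where they do the work, as an engineer would, in place of code of your own. Each camera call takes 0.05 s, during which the arm holds its last target. There are 200 camera calls.

## Working session

There is one attempt and no reset: what is moved stays moved. The work goes in short steps, Python scripts to look and compute and a tool call to move; the robot and the scene stay as the last step left them, time stands still between calls to the robot, and variables do not carry over. Pictures are saved under pics/ and viewed, at most 10 in all, crops included, and the job is handed in when it is done.

Besides the shell and the picture viewer there is one more tool, called after "Request:" as a command line: name --argument value ..., lists and objects as JSON in quotes. servo_tool: Moves the arm, as the interface text tells. Its arguments: {"type":"object","properties":{"dp":{"type":"array"},"delta_rot":{"type":"array"},"grip":{"type":"number"},"force":{"type":"number"}},"required":["dp","delta_rot"]}

```bash
ls; mkdir -p pics; cat > h.py <<'E'
from rig import sensors, eyes, robot
import numpy as np, cv2
from scipy.spatial.transform import Rotation as R
def proj(c,p):
    Rm=c['orientation']; Rm=np.array(Rm)
    if Rm.shape!=(3,3): Rm=R.from_euler('xyz',Rm,degrees=True).as_matrix()
    v=(np.atleast_2d(p)-np.array(c['position']))@Rm
    v=v*[1,-1,-1]; u=v@np.array(c['mtx']).T
    return u[:,:2]/u[:,2:]
def unproj(c,uv,z):
    Rm=np.array(c['orientation'])
    if Rm.shape!=(3,3): Rm=R.from_euler('xyz',Rm,degrees=True).as_matrix()
    uv=np.atleast_2d(uv).astype(float)
    d=np.c_[uv,np.ones(len(uv))]@np.linalg.inv(np.array(c['mtx'])).T*[1,-1,-1]@Rm.T
    o=np.array(c['position']); return o+d*((z-o[2])/d[:,2:])
E
python3 - <<'E'
from h import *
print(sensors.sense())
for n in ["scene","top"]:
    c=eyes.capture(n); cv2.imwrite(f"pics/{n}0.png",c['pixels'][:,:,::-1])
    print(n,{k:v for k,v in c.items() if k!='pixels'})
    for t in ["cut_jig","fence_face","clamp_block","sleeve_back","button_tip","stop_face","channel","channel_end","offcut","tape_measure","oil_can","screwdriver"]:
        r=eyes.pinpoint(n,t); print(t,[(np.round(x['position'],4).tolist(),round(x['confidence'],2)) for x in r[:2]])
E
```

```text
pics
{'t': 0.0, 'q': array([ 7.10119728e+01,  2.01235908e+01,  9.46767721e+01,  3.26131340e-04,
        6.52662257e+01, -4.84692682e+00]), 'qd': array([ 0.02805191, -0.02368903, -0.00034287,  0.05287134, -0.10921991,
       -0.0064688 ]), 'tau': array([ 2.62293084e-03, -4.97336519e+01, -2.85256827e+01,  7.00232782e-02,
        2.57535948e-02, -1.42873168e-04]), 'tcp_pos': array([0.13422882, 0.53301198, 0.21810975]), 'ee_rot': array([-1.79933674e+02, -5.92133445e-03,  1.65858760e+02]), 'force': array([-0.93865052, -0.56008107, -0.97859127]), 'torque': array([ 0.03943595, -0.03634463,  0.05291003]), 'finger_force': 0.0, 'width': 0.09289744744975724}
scene {'mtx': array([[399.58060562,   0.        , 320.49450231],
       [  0.        , 399.58060562, 201.55879148],
       [  0.        ,   0.        ,   1.        ]]), 'position': array([ 1.37828877, -0.14199153,  1.23847765]), 'orientation': array([36.50414682,  0.26484732, 84.88237838])}
cut_jig [([0.5568, 0.051, 0.0014], 0.61)]
fence_face [([0.5466, 0.0481, 0.016], 0.96)]
clamp_block [([0.6567, -0.0976, 0.0728], 0.74)]
sleeve_back [([0.
[... 677 characters left out ...]
 1.25941925]), 'orientation': array([  8.54195165,   1.54044843, -89.56715987])}
cut_jig [([0.5627, 0.0453, -0.0031], 0.7), ([0.6603, -0.101, 0.0745], 0.42)]
fence_face [([0.5463, 0.0437, 0.018], 0.93)]
clamp_block [([0.6583, -0.0989, 0.0719], 0.66), ([0.6075, 0.4336, -0.0023], 0.34)]
sleeve_back [([0.6453, -0.0415, 0.0516], 0.77)]
button_tip []
stop_face [([0.499, 0.149, 0.0398], 0.62)]
channel [([0.5236, -0.0853, 0.0153], 0.91), ([0.6431, -0.0425, 0.0557], 0.74)]
channel_end [([0.4601, 0.1015, 0.0383], 0.63)]
offcut [([0.684, -0.2021, 0.0168], 0.63)]
tape_measure []
oil_can [([0.6057, 0.4308, -0.0023], 0.69), ([0.5468, 0.0443, 0.0208], 0.45)]
screwdriver [([0.4524, -0.5474, 0.0025], 0.81)]
```

View pics/scene0.png

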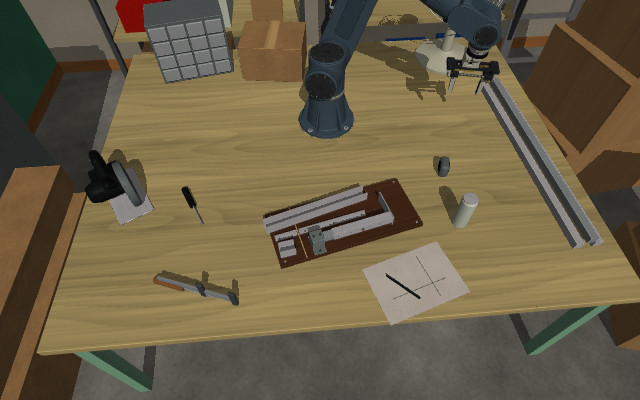

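View pics/top0.png

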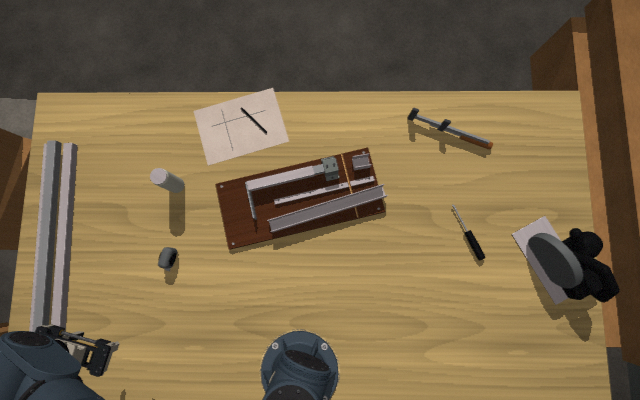

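The scene picture shows the jig mid-table at about (340,222). The top picture shows it at about (300,200), with the stop plate at (251,200), sleeve (248–322, 180), clamp (330,167), channel (270–385, 210) and offcut (360,162). Next I'll fit the jig and channel poses.

```bash
cat > fit.py <<'E'
from h import *
from scipy.optimize import least_squares
def look(names=("scene","top"),targets=()):
    out={t:[] for t in targets}
    for n in names:
        c=eyes.capture(n)
        for t in targets:
            r=eyes.pinpoint(n,t)
            if r: out[t].append(np.array(r[0]['position']))
    return out
E
python3 - <<'E'
from h import *
from scipy.optimize import least_squares
cs={}
for n in ["top","scene"]:
    c=eyes.capture(n); cs[n]=c
    im=c['pixels'][:,:,::-1].copy()
    hsv=cv2.cvtColor(im,cv2.COLOR_BGR2HSV)
    m=((hsv[:,:,2]<120)&(hsv[:,:,1]>90)&((hsv[:,:,0]<14)|(hsv[:,:,0]>170))).astype(np.uint8)
    box=np.zeros_like(m)
    (x0,x1,y0,y1)=(205,395,140,260) if n=="top" else (255,430,170,275)
    box[y0:y1,x0:x1]=m[y0:y1,x0:x1]
    box=cv2.morphologyEx(box,cv2.MORPH_OPEN,np.ones((3,3)))
    pts=np.argwhere(box)[:,::-1]
    hull=cv2.convexHull(pts.astype(np.int32))[:,0,:]
    W=unproj(c,hull,.018)[:,:2]
    (cx,cy),(w,h),a=cv2.minAreaRect((W*1000).astype(np.float32))
    print(n,cx,cy,w,h,a)
    np.set_printoptions(suppress=True,precision=1)
    ct=np.array([cx,cy]); yaw=np.radians(a if w<h else a-90)
    print("yaw",np.degrees(yaw)); 
    for y in (yaw,):
        Rm=np.array([[np.cos(y),-np.sin(y)],[np.sin(y),np.cos(y)]])
        print("origin",ct-Rm@np.array([-10,-40]))
# point fit
obs={'fence':((-15,0),(546.4,45.9)),'stop':((-35,115),(498.5,150.8)),'org':((0,0),(560,48))}
def res(p):
    o=[]
    c,s=np.cos(p[2]),np.sin(p[2])
    for l,w in obs.values(): o+= [c*l[0]-s*l[1]+p[0]-w[0], s*l[0]+c*l[1]+p[1]-w[1]]
    return o
r=least_squares(res,[560,45,.25]); print(r.x[:2],np.degrees(r.x[2]),r.fun)
c,s=np.cos(r.x[2]),np.sin(r.x[2]); Rm=np.array([[c,-s],[s,c]])
for n,w in dict(sback=(646.8,-40.6),clamp=(657.5,-98.2),chend=(459,101.3),ch=(523,-86)).items(): print(n,Rm.T@(np.array(w)-r.x[:2]))
E
```

```text
top 561.0860595703125 8.091033935546875 229.037353515625 535.2609252929688 13.767181396484375
yaw 13.767181396484375
origin [561.3  49.3]
scene 567.1055908203125 7.896942138671875 235.07623291015625 537.3882446289062 13.829899787902832
yaw 13.829899787902832
origin [567.3  49.1]
[560.6  48.5] 14.266977124652628 [-0.4 -1.1 -0.2  0.6  0.6  0.5]
sback [  61.6 -107.6]
clamp [  57.8 -166.1]
chend [-85.4  76.2]
ch [ -69.6 -121.1]
```

```bash
cat > plan.py <<'E'
from h import *
def plan(target,yaw,n,pos=None,yaw0=None):
    s=sensors.sense(); p=np.array(s['tcp_pos'])*1000 if pos is None else np.array(pos,float)
    y=s['ee_rot'][2] if yaw0 is None else yaw0
    d=(np.array(target)-p)/n; w=((y-yaw+180)%360-180)/n
    Rm=R.from_euler('xyz',[180,0,y],degrees=True)
    rows=[]
    for i in range(n):
        rows.append(np.round(Rm.inv().apply(d),1).tolist()); Rm=Rm*R.from_rotvec([0,0,np.radians(w)])
    print(rows,round(w,2))
E
python3 -c "
from plan import *
plan([620.7,61.5,120],103.9,16)"
```

```text
[[-36.7, -21.2, 6.2], [-38.0, -18.6, 6.2], [-39.2, -16.0, 6.2], [-40.2, -13.3, 6.2], [-41.0, -10.6, 6.2], [-41.6, -7.8, 6.2], [-42.1, -5.0, 6.2], [-42.3, -2.1, 6.2], [-42.3, 0.7, 6.2], [-42.2, 3.6, 6.2], [-41.9, 6.4, 6.2], [-41.3, 9.2, 6.2], [-40.6, 12.0, 6.2], [-39.7, 14.7, 6.2], [-38.6, 17.4, 6.2], [-37.4, 19.9, 6.2]] 3.87
```

Request:
servo_tool --dp '[[-36.7,-21.2,2],[-38,-18.6,2],[-39.2,-16,2],[-40.2,-13.3,2],[-41,-10.6,2],[-41.6,-7.8,2],[-42.1,-5,2],[-42.3,-2.1,2]]' --delta_rot '[[0,0,3.87],[0,0,3.87],[0,0,3.87],[0,0,3.87],[0,0,3.87],[0,0,3.87],[0,0,3.87],[0,0,3.87]]'

```text
t: 2.2
tcp_pos: [0.3787, 0.2962, 0.2028]
ee_rot: [180.0, 0.0, 134.7]
force: [-0.1, 1.1, 0.4]
width: 0.093
finger_force: 0.0
```

Request:
servo_tool --dp '[[-42.3,0.7,7],[-42.2,3.6,7],[-41.9,6.4,7],[-41.3,9.2,7],[-40.6,12,7],[-39.7,14.7,7],[-38.6,17.4,7],[-37.4,19.9,7]]' --delta_rot '[[0,0,3.87],[0,0,3.87],[0,0,3.87],[0,0,3.87],[0,0,3.87],[0,0,3.87],[0,0,3.87],[0,0,3.87]]' --grip 70

```text
t: 3.0
tcp_pos: [0.6219, 0.0602, 0.1463]
ee_rot: [180.0, -0.0, 103.8]
force: [0.7, 0.9, 0.7]
width: 0.0697
finger_force: 0.0
```

Request:
servo_tool --dp '[[0,0,10],[0,0,10]]' --delta_rot '[[0,0,0],[0,0,0]]'

```text
t: 3.2
tcp_pos: [0.6208, 0.0612, 0.1257]
ee_rot: [-180.0, -0.0, 103.9]
force: [0.2, 0.1, 0.1]
width: 0.0698
finger_force: 0.0
```

```bash
python3 - <<'E'
from h import *
o=np.array([562,49]);a=np.radians(13.9);Rm=np.array([[np.cos(a),-np.sin(a)],[np.sin(a),np.cos(a)]])
def w(l): return np.r_[Rm@np.array(l[:2],float)+o,l[2]]/1000
ims=[]
for n,(x0,y0) in dict(scene=(255,170),top=(205,145)).items():
    c=eyes.capture(n)
    for t in ["button_tip","sleeve_back","stop_face","fence_face"]:
        print(n,t,[(np.round(Rm.T@(r['position'][:2]*1000-o),1),np.round(r['position'][2],3),round(r['confidence'],2)) for r in eyes.pinpoint(n,t)[:2]])
    k=4;im=cv2.resize(c['pixels'][y0:y0+100,x0:x0+190,::-1],None,fx=k,fy=k,interpolation=cv2.INTER_CUBIC)
    L=[[(45,-107,68),(75,-107,68),(75,115,68),(45,115,68)],[(-125,-310,18),(105,-310,18),(105,230,18),(-125,230,18)]]
    for q in L:
        p=(proj(c,np.array([w(l) for l in q]))-[x0,y0]+.5)*k
        cv2.polylines(im,[p.astype(np.int32)],True,(0,255,0),1)
    p=(proj(c,w((79.75,0,53)))-[x0,y0]+.5)*k; cv2.circle(im,tuple(int(v) for v in p[0]),5,(0,0,255),1)
    ims.append(im[:300])
cv2.imwrite("pics/a.png",np.vstack(ims)[:600])
E
```

```text
scene button_tip []Traceback (most recent call last):
  File "<stdin>", line 8, in <module>
ValueError: operands could not be broadcast together with shapes (2000,) (2,)
```

```bash
cat > view.py <<'E'
from h import *
import sys
o=np.array([562,49]);a=np.radians(13.9);Rm=np.array([[np.cos(a),-np.sin(a)],[np.sin(a),np.cos(a)]])
def w(l): return np.r_[Rm@np.array(l[:2],float)+o,l[2]]/1000
def J(p): return Rm.T@(np.array(p[:2])*1000-o)
def view(f,targets,s=0,chan=None):
    ims=[]
    for n,(x0,y0) in dict(scene=(255,175),top=(205,150)).items():
        c=eyes.capture(n)
        for t in targets:
            print(n,t,[(np.round(J(r['position']),1),np.round(r['position'][2],3),round(r['confidence'],2)) for r in eyes.pinpoint(n,t)[:2]])
        k=4;im=cv2.resize(c['pixels'][y0:y0+100,x0:x0+190,::-1],None,fx=k,fy=k,interpolation=cv2.INTER_CUBIC)
        L=[[(45,-107+s,68),(75,-107+s,68),(75,115+s,68),(45,115+s,68)],[(-125,-310,18),(105,-310,18),(105,230,18),(-125,230,18)]]
        for q in L:
            p=(proj(c,np.array([w(l) for l in q]))-[x0,y0]+.5)*k
            cv2.polylines(im,[p.astype(np.int32)],True,(0,255,0),1)
        p=(proj(c,w((79.75,0,53)))-[x0,y0]+.5)*k; cv2.circle(im,tuple(int(v) for v in p[0]),5,(0,0,255),1)
        ims.append(im[:300])
    cv2.imwrite(f,np.vstack(ims))
E
python3 -c "
from view import *
view('pics/a.png',['button_tip','sleeve_back','stop_face','fence_face'])"
```

```text
scene button_tip [(array([-32.5, 120.4]), np.float64(0.04), 0.34)]
scene sleeve_back [(array([  58.9, -104.5]), np.float64(0.056), 0.8)]
scene stop_face [(array([-36.4, 118.3]), np.float64(0.04), 0.62)]
scene fence_face [(array([-12.5,   3.9]), np.float64(0.019), 0.77)]
top button_tip [(array([133.7, 362.3]), np.float64(-0.003), 0.15)]
top sleeve_back []
top stop_face [(array([  56.9, -269.7]), np.float64(0.018), 0.19)]
top fence_face [(array([-14.1,  -0.3]), np.float64(0.021), 0.82)]
```

View pics/a.png

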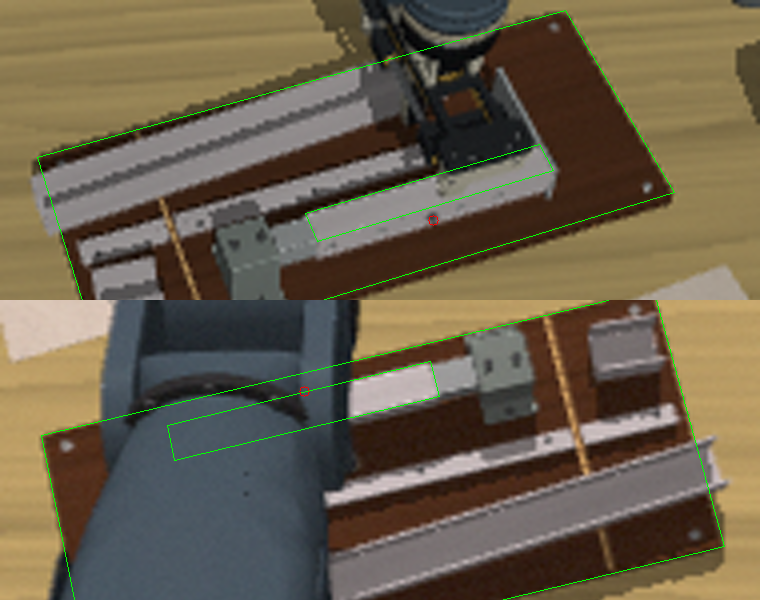

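Both crops show the fitted board and sleeve outlines matching the picture. The button is expected at (432,220) in the scene crop, where a dark dot shows on the sleeve's side. Descending.

Request:
servo_tool --dp '[[0,0,22],[0,0,22],[0,0,20],[0,0,15],[0,0,8],[0,0,4.5],[0,0,0]]' --delta_rot '[[0,0,0],[0,0,0],[0,0,0],[0,0,0],[0,0,0],[0,0,0],[0,0,0]]' --grip 55

```text
t: 4.55
tcp_pos: [0.6208, 0.0617, 0.0351]
ee_rot: [-180.0, 0.0, 103.9]
force: [0.3, -0.2, -0.1]
width: 0.055
finger_force: 0.0
```

Request:
servo_tool --dp '[[0,0,0],[0,0,0],[0,0,0],[0,0,0],[0,0,0],[0,0,0]]' --delta_rot '[[0,0,0],[0,0,0],[0,0,0],[0,0,0],[0,0,0],[0,0,0]]' --grip 26 --force 5

```text
t: 5.15
tcp_pos: [0.6214, 0.0618, 0.0357]
ee_rot: [179.9, 0.0, 103.9]
force: [3.8, 1.0, 2.7]
width: 0.0332
finger_force: 5.0
```

Request:
servo_tool --dp '[[0,0,0],[0,0,0],[0,0,0],[0,0,0]]' --delta_rot '[[0,0,0],[0,0,0],[0,0,0],[0,0,0]]' --force 31

```text
t: 5.55
tcp_pos: [0.62, 0.0614, 0.0356]
ee_rot: [-179.9, -0.0, 103.9]
force: [-4.5, -1.0, 9.0]
width: 0.0302
finger_force: 31.0
```

Request:
servo_tool --dp '[[1,0,-0.5],[1,0,-0.3],[1,0,0],[1,0,0]]' --delta_rot '[[0,0,0],[0,0,0],[0,0,0],[0,0,0]]'

```text
t: 5.95
tcp_pos: [0.6193, 0.0642, 0.0357]
ee_rot: [-179.9, 0.1, 103.9]
force: [0.9, -10.8, 0.2]
width: 0.0295
finger_force: 31.0
```

Request:
servo_tool --dp '[[1.2,0,0],[1.2,0,0],[1.2,0,0],[1.2,0,0]]' --delta_rot '[[0,0,0],[0,0,0],[0,0,0],[0,0,0]]'

```text
t: 6.35
tcp_pos: [0.6181, 0.0687, 0.0356]
ee_rot: [-179.9, 0.1, 103.9]
force: [0.5, -6.9, 1.0]
width: 0.03
finger_force: 31.0
```

Request:
servo_tool --dp '[[2.5,0,0],[2.5,0,0],[2.5,0,0],[2.5,0,0],[2.5,0,0],[2.5,0,0],[2.5,0,0]]' --delta_rot '[[0,0,0],[0,0,0],[0,0,0],[0,0,0],[0,0,0],[0,0,0],[0,0,0]]' --force 22

```text
t: 7.05
tcp_pos: [0.6139, 0.0858, 0.0357]
ee_rot: [-179.9, 0.1, 103.9]
force: [0.7, -11.0, 0.1]
width: 0.03
finger_force: 22.0
```

Request:
servo_tool --dp '[[2,0,0],[1.5,0,0],[1,0,0],[1,0,0]]' --delta_rot '[[0,0,0],[0,0,0],[0,0,0],[0,0,0]]' --force 14

```text
t: 7.45
tcp_pos: [0.6125, 0.0915, 0.0356]
ee_rot: [-179.9, 0.1, 103.9]
force: [-0.1, -4.8, 0.9]
width: 0.0298
finger_force: 14.0
```

Request:
servo_tool --dp '[[1,0,0],[1,0,0],[1,0,0]]' --delta_rot '[[0,0,0],[0,0,0],[0,0,0]]' --force 12

```text
t: 7.75
tcp_pos: [0.6118, 0.0943, 0.0356]
ee_rot: [-179.9, 0.1, 104.0]
force: [1.0, -5.9, 2.0]
width: 0.0302
finger_force: 12.0
```

Request:
servo_tool --dp '[[1,0,0],[1,0,0]]' --delta_rot '[[0,0,0],[0,0,0]]'

```text
t: 7.95
tcp_pos: [0.6113, 0.0962, 0.0356]
ee_rot: [-179.9, 0.1, 103.9]
force: [0.5, -5.7, 1.7]
width: 0.0298
finger_force: 12.0
```

Request:
servo_tool --dp '[[1,0,0],[1,0,0],[1,0,0]]' --delta_rot '[[0,0,0],[0,0,0],[0,0,0]]'

```text
t: 8.25
tcp_pos: [0.6106, 0.0993, 0.0356]
ee_rot: [-179.9, 0.1, 103.9]
force: [0.6, -7.4, 0.4]
width: 0.03
finger_force: 12.0
```

Request:
servo_tool --dp '[[1,0,0],[1,0,0],[1,0,0]]' --delta_rot '[[0,0,0],[0,0,0],[0,0,0]]'

```text
t: 8.55
tcp_pos: [0.6098, 0.1024, 0.0356]
ee_rot: [-179.9, 0.0, 103.9]
force: [-0.4, -1.5, 2.6]
width: 0.0306
finger_force: 12.0
```

Request:
servo_tool --dp '[[0.5,0,0],[0.5,0,0]]' --delta_rot '[[0,0,0],[0,0,0]]'

```text
t: 8.75
tcp_pos: [0.6093, 0.1043, 0.0356]
ee_rot: [-179.9, -0.0, 103.9]
force: [-4.2, -2.2, 0.5]
width: 0.03
finger_force: 12.0
```

Request:
servo_tool --dp '[[0.5,0,0],[0.5,0,0]]' --delta_rot '[[0,0,0],[0,0,0]]'

```text
t: 8.95
tcp_pos: [0.609, 0.1056, 0.0356]
ee_rot: [-179.9, -0.0, 103.9]
force: [-5.6, -0.2, 2.7]
width: 0.0303
finger_force: 12.0
```

Request:
servo_tool --dp '[[0.5,0,0],[0,0,0]]' --delta_rot '[[0,0,0],[0,0,0]]'

```text
t: 9.15
tcp_pos: [0.6089, 0.1059, 0.0356]
ee_rot: [-179.9, -0.0, 103.9]
force: [-4.8, -0.2, 2.6]
width: 0.03
finger_force: 12.0
```

Request:
servo_tool --dp '[[0.5,0,0],[0.5,0,0]]' --delta_rot '[[0,0,0],[0,0,0]]'

```text
t: 9.35
tcp_pos: [0.6088, 0.1064, 0.0356]
ee_rot: [-179.9, 0.0, 104.0]
force: [-4.5, -3.4, 2.9]
width: 0.0296
finger_force: 12.0
```

Request:
servo_tool --dp '[[0.4,0,0],[0,0,0]]' --delta_rot '[[0,0,0],[0,0,0]]'

```text
t: 9.55
tcp_pos: [0.6087, 0.1068, 0.0356]
ee_rot: [-179.9, 0.0, 103.9]
force: [-3.5, -3.0, 2.7]
width: 0.0296
finger_force: 12.0
```

Request:
servo_tool --dp '[[0.5,0,0],[0,0,0]]' --delta_rot '[[0,0,0],[0,0,0]]'

```text
t: 9.75
tcp_pos: [0.6086, 0.1072, 0.0356]
ee_rot: [-179.9, 0.0, 103.9]
force: [-4.5, -3.9, 2.5]
width: 0.0301
finger_force: 12.0
```

Request:
servo_tool --dp '[[0.5,0,0],[0,0,0]]' --delta_rot '[[0,0,0],[0,0,0]]'

```text
t: 9.95
tcp_pos: [0.6085, 0.1077, 0.0356]
ee_rot: [-179.9, 0.0, 103.9]
force: [-5.0, -4.4, 2.1]
width: 0.0297
finger_force: 12.0
```

Request:
servo_tool --dp '[[0.5,0,0],[0,0,0]]' --delta_rot '[[0,0,0],[0,0,0]]'

```text
t: 10.15
tcp_pos: [0.6084, 0.1082, 0.0356]
ee_rot: [-179.9, 0.0, 103.9]
force: [-4.1, -3.8, 2.1]
width: 0.0299
finger_force: 12.0
```

Request:
servo_tool --dp '[[0.5,0,0],[0,0,0]]' --delta_rot '[[0,0,0],[0,0,0]]'

```text
t: 10.35
tcp_pos: [0.6083, 0.1084, 0.0356]
ee_rot: [-179.9, 0.0, 104.0]
force: [-5.2, -5.6, 3.3]
width: 0.0296
finger_force: 12.0
```

Request:
servo_tool --dp '[[0.5,0,0],[0,0,0]]' --delta_rot '[[0,0,0],[0,0,0]]'

```text
t: 10.55
tcp_pos: [0.6082, 0.1086, 0.0356]
ee_rot: [-179.9, 0.1, 104.0]
force: [-3.5, -7.0, 1.6]
width: 0.0303
finger_force: 12.0
```

Request:
servo_tool --dp '[[0.5,0,0],[0,0,0]]' --delta_rot '[[0,0,0],[0,0,0]]'

```text
t: 10.75
tcp_pos: [0.6082, 0.1088, 0.0356]
ee_rot: [-179.9, 0.1, 104.0]
force: [-3.6, -8.8, 2.4]
width: 0.0298
finger_force: 12.0
```

Request:
servo_tool --dp '[[-1,0,0],[-1,0,0],[-0.6,0,0],[0,0,0]]' --delta_rot '[[0,0,0],[0,0,0],[0,0,0],[0,0,0]]'

```text
t: 11.15
tcp_pos: [0.6085, 0.1076, 0.0356]
ee_rot: [-179.9, -0.0, 103.9]
force: [-4.8, 0.1, 2.1]
width: 0.0298
finger_force: 12.0
```

Request:
servo_tool --dp '[[-0.6,0,0],[-0.6,0,0],[-0.6,0,0],[0,0,0]]' --delta_rot '[[0,0,0],[0,0,0],[0,0,0],[0,0,0]]'

```text
t: 11.55
tcp_pos: [0.6089, 0.1061, 0.0356]
ee_rot: [-179.9, -0.1, 103.9]
force: [-5.8, 0.8, 3.3]
width: 0.0299
finger_force: 12.0
```

Request:
servo_tool --dp '[[-0.5,0,0],[-0.5,0,0],[0,0,0]]' --delta_rot '[[0,0,0],[0,0,0],[0,0,0]]'

```text
t: 11.85
tcp_pos: [0.609, 0.1057, 0.0356]
ee_rot: [-179.9, -0.1, 103.9]
force: [-5.7, 4.2, 2.9]
width: 0.03
finger_force: 12.0
```

Both stops are felt: about 2.9 mm of play between 45.7 and 48.6 mm, so the button is seated. Now I'll centre, release and rise.

Request:
servo_tool --dp '[[1,0,0],[1,0,0],[0.4,0,0],[0,0,0]]' --delta_rot '[[0,0,0],[0,0,0],[0,0,0],[0,0,0]]'

```text
t: 12.25
tcp_pos: [0.6087, 0.1068, 0.0356]
ee_rot: [-179.9, 0.0, 104.0]
force: [-4.6, -2.2, 2.3]
width: 0.0299
finger_force: 12.0
```

Request:
servo_tool --dp '[[0,0,0],[0,0,0],[0,0,0],[0,0,-10],[0,0,-25],[0,0,-35],[0,0,-35],[0,0,0]]' --delta_rot '[[0,0,0],[0,0,0],[0,0,0],[0,0,0],[0,0,0],[0,0,0],[0,0,0],[0,0,0]]' --grip 62

```text
t: 13.05
tcp_pos: [0.612, 0.1073, 0.1466]
ee_rot: [179.5, 0.1, 103.9]
force: [-0.4, -0.5, -0.2]
width: 0.0618
finger_force: 0.0
```

```bash
python3 -c "
from view import *
view('pics/b.png',['button_tip','sleeve_back','stop_face','channel','channel_end'],47)
for n in ('scene','top'):
  eyes.capture(n)
  for r in eyes.cut_out(n,'channel')[:2]: print(n,r['confidence'],r['region'].sum(),np.argwhere(r['region']).mean(0))
"
```

```text
scene button_tip [(array([  53.3, -274.9]), np.float64(0.019), 0.34)]
scene sleeve_back [(array([ 61.9, -57.8]), np.float64(0.058), 0.82), (array([  55.6, -165.7]), np.float64(0.071), 0.7)]
scene stop_face []
scene channel [(array([ -72.3, -124.4]), np.float64(0.023), 0.84)]
scene channel_end []
top button_tip []
top sleeve_back [(array([ 60.1, -60.4]), np.float64(0.052), 0.56), (array([3.3, 0. ]), np.float64(-0.005), 0.21)]
top stop_face []
top channel [(array([ -72.3, -122.8]), np.float64(0.018), 0.97), (array([-85.6,  76.3]), np.float64(0.036), 0.68)]
top channel_end [(array([-82.9,  74.3]), np.float64(0.037), 0.91)]
scene 0.81 1591 [209.16907605 313.81395349]
top 0.83 1679 [207.60988684 327.60631328]
```

View pics/b.png

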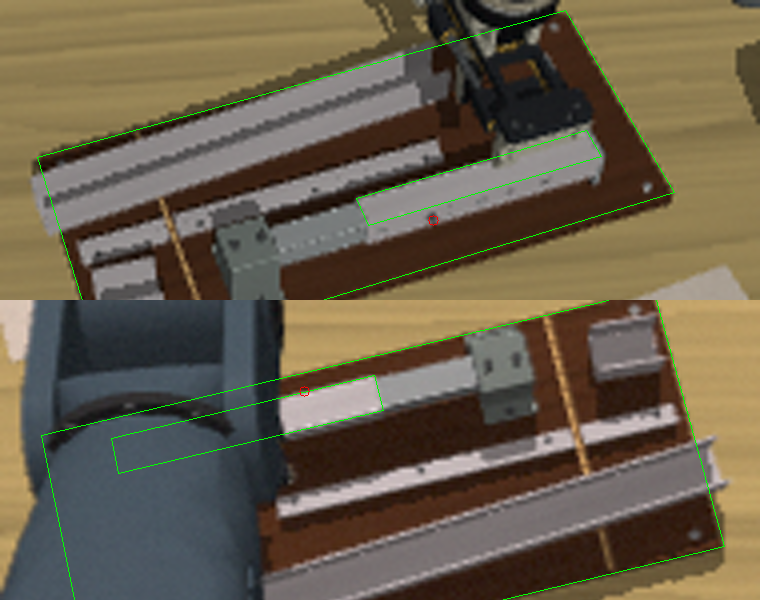

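The picture shows the sleeve drawn out, with its back end at (360,200) in the scene crop, matching the +47 mm outline. The channel is untouched. Moving to the channel.

Request:
servo_tool --dp '[[-21,-16.8,4],[-21,-16.8,5],[-21,-16.8,5],[-21,-16.8,5],[-21,-16.8,5],[-21,-16.8,5],[-21,-16.8,5],[-21,-16.8,5]]' --delta_rot '[[0,0,-0.45],[0,0,-0.45],[0,0,-0.45],[0,0,-0.45],[0,0,-0.45],[0,0,-0.45],[0,0,-0.45],[0,0,-0.45]]' --grip 72

```text
t: 14.65
tcp_pos: [0.5245, -0.0917, 0.1019]
ee_rot: [180.0, 0.0, 107.6]
force: [0.6, -0.3, -0.0]
width: 0.0721
finger_force: 0.0
```

Request:
servo_tool --dp '[[0,0,0],[0,0,0]]' --delta_rot '[[0,0,0],[0,0,0]]'

```text
t: 14.85
tcp_pos: [0.5251, -0.0909, 0.1021]
ee_rot: [180.0, -0.0, 107.5]
force: [-0.6, -0.8, -0.1]
width: 0.0722
finger_force: 0.0
```

```bash
python3 -c "
from view import *
view('pics/c.png',['stop_face','channel','channel_end'],47)
s=sensors.sense();print(J(s['tcp_pos']),s['tcp_pos'],s['ee_rot'])
"
```

```text
scene stop_face [(array([-35.9, 167. ]), np.float64(0.039), 0.95)]
scene channel [(array([ -70.7, -125.6]), np.float64(0.019), 0.84)]
scene channel_end [(array([-84.7,  72.7]), np.float64(0.04), 0.96)]
top stop_face [(array([  55.4, -271.5]), np.float64(0.019), 0.57), (array([-34.8, 157.4]), np.float64(0.04), 0.56)]
top channel []
top channel_end [(array([-85.2,  72. ]), np.float64(0.037), 0.61)]
[ -69.2703641  -126.42832276] [ 0.52512974 -0.09036674  0.10202313] [1.79991108e+02 5.33839258e-03 1.07577305e+02]
```

Request:
servo_tool --dp '[[0,-1,15],[0,-1,20],[0,0,17],[0,0,10],[0,0,5],[0,0,0]]' --delta_rot '[[0,0,0],[0,0,0],[0,0,0],[0,0,0],[0,0,0],[0,0,0]]'

```text
t: 15.85
tcp_pos: [0.523, -0.0913, 0.0347]
ee_rot: [-180.0, -0.0, 107.5]
force: [-0.6, 0.0, -0.1]
width: 0.072
finger_force: 0.0
```

Request:
servo_tool --dp '[[0,0,0],[0,0,0],[0,0,0],[0,0,0],[0,0,0],[0,0,0]]' --delta_rot '[[0,0,0],[0,0,0],[0,0,0],[0,0,0],[0,0,0],[0,0,0]]' --grip 34 --force 10

```text
t: 16.45
tcp_pos: [0.5231, -0.0914, 0.0351]
ee_rot: [180.0, 0.0, 107.5]
force: [-1.3, 0.4, 3.2]
width: 0.04
finger_force: 10.0
```

Request:
servo_tool --dp '[[0,2,0],[0,4,0],[0,5,0],[0,5,0],[0,5,0],[0,4,0],[0,3,0],[0,1,0]]' --delta_rot '[[0,0,0.9],[0,0,0.9],[0,0,0.9],[0,0,0.9],[0,0,0],[0,0,0],[0,0,0],[0,0,0]]' --force 14

```text
t: 17.25
tcp_pos: [0.55, -0.084, 0.0352]
ee_rot: [-179.8, -0.0, 104.0]
force: [-10.0, -2.8, 12.7]
width: 0.04
finger_force: 14.0
```

Request:
servo_tool --dp '[[0,1,0],[0,1,0],[0,1,0],[0,0,0]]' --delta_rot '[[0,0,0],[0,0,0],[0,0,0],[0,0,0]]'

```text
t: 17.65
tcp_pos: [0.5529, -0.0833, 0.0352]
ee_rot: [-179.8, -0.0, 103.9]
force: [-8.5, -1.5, 10.0]
width: 0.04
finger_force: 14.0
```

```bash
python3 -c "
from view import *
view('pics/d.png',['stop_face','channel','channel_end','fence_face'],47)
s=sensors.sense();print(J(s['tcp_pos']),s['tcp_pos'],s['ee_rot'],s['force'])
"
```

```text
scene stop_face [(array([-35.7, 163.6]), np.float64(0.04), 0.74)]
scene channel [(array([ -37.7, -125. ]), np.float64(0.02), 0.96)]
scene channel_end [(array([  55.4, -165.4]), np.float64(0.073), 0.23)]
scene fence_face [(array([-14.7,   1.3]), np.float64(0.018), 0.9)]
top stop_face [(array([-35.6, 158.7]), np.float64(0.04), 0.72)]
top channel []
top channel_end [(array([-39.4,  75.5]), np.float64(0.038), 0.59)]
top fence_face [(array([-14.1,   2. ]), np.float64(0.019), 0.75), (array([  57. , -271.4]), np.float64(0.015), 0.34)]
[ -40.65940889 -126.1936228 ] [ 0.55284649 -0.08326576  0.03514854] [-1.79852549e+02 -3.62723691e-02  1.03940105e+02] [-7.93755064 -1.07931469 10.08289373]
```

View pics/d.png

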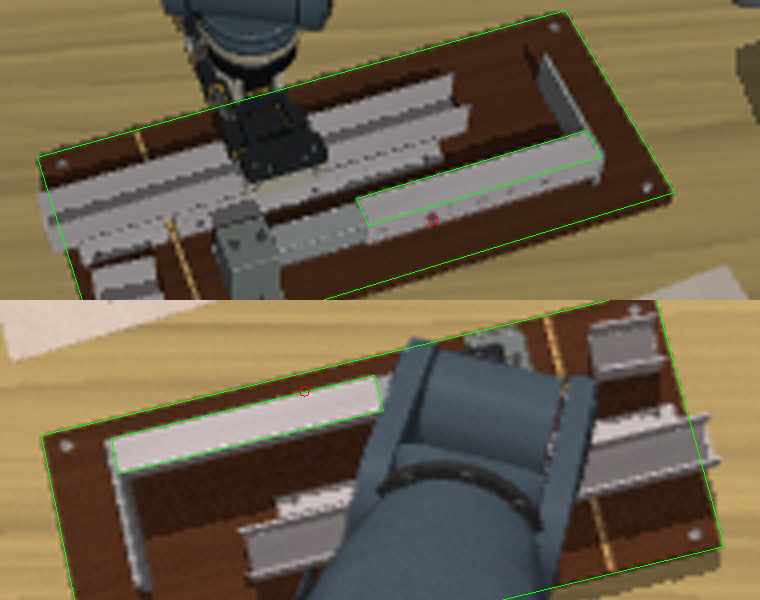

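The picture shows the channel now parallel to the fence, a few mm off it, with its end at (245,550) in the top crop. Closing in gently.

Request:
servo_tool --dp '[[0,1,-0.4],[0,1,0],[0,1,0],[0,0,0]]' --delta_rot '[[0,0,0],[0,0,0],[0,0,0],[0,0,0]]'

```text
t: 18.55
tcp_pos: [0.5566, -0.0823, 0.0352]
ee_rot: [-179.9, -0.0, 103.9]
force: [-4.2, -0.1, 0.8]
width: 0.04
finger_force: 14.0
```

Request:
servo_tool --dp '[[0,0.7,0],[0,0.7,0],[0,0,0]]' --delta_rot '[[0,0,0],[0,0,0],[0,0,0]]'

```text
t: 18.85
tcp_pos: [0.5574, -0.0819, 0.0352]
ee_rot: [-179.9, -0.1, 103.9]
force: [-6.5, -0.5, 5.1]
width: 0.0399
finger_force: 14.0
```

Request:
servo_tool --dp '[[0,0.7,0],[0,0.7,0],[0,0,0]]' --delta_rot '[[0,0,0],[0,0,0],[0,0,0]]'

```text
t: 19.15
tcp_pos: [0.5575, -0.0818, 0.0351]
ee_rot: [-179.7, -0.1, 103.9]
force: [-14.4, -3.5, 10.4]
width: 0.0402
finger_force: 14.0
```

Request:
servo_tool --dp '[[0,-0.8,-0.4],[2,0,0],[5,0,0],[8,0,0],[8,0,0],[8,0,0],[8,0,0],[8,0,0]]' --delta_rot '[[0,0,0],[0,0,0],[0,0,0],[0,0,0],[0,0,0],[0,0,0],[0,0,0],[0,0,0]]'

```text
t: 19.95
tcp_pos: [0.5464, -0.0369, 0.0352]
ee_rot: [-179.8, 0.0, 104.0]
force: [-5.9, -7.9, -1.7]
width: 0.0399
finger_force: 14.0
```

Request:
servo_tool --dp '[[8,0,0],[6,0,0],[4,0,0],[2,0,0],[1,0,0],[0,0,0]]' --delta_rot '[[0,0,0],[0,0,0],[0,0,0],[0,0,0],[0,0,0],[0,0,0]]'

```text
t: 20.55
tcp_pos: [0.5413, -0.0164, 0.0352]
ee_rot: [-179.8, 0.0, 104.0]
force: [-7.1, -5.3, -1.1]
width: 0.0399
finger_force: 14.0
```

```bash
python3 -c "
from view import *
view('pics/e.png',['stop_face','channel','channel_end'],47)
s=sensors.sense();print(J(s['tcp_pos']),s['tcp_pos'],s['ee_rot'],s['force'])
"
```

```text
scene stop_face [(array([-35.9, 164. ]), np.float64(0.036), 0.63)]
scene channel [(array([-36. , -53.9]), np.float64(0.023), 0.73), (array([  56.2, -165.6]), np.float64(0.074), 0.44)]
scene channel_end [(array([-38.1, 145.4]), np.float64(0.037), 0.72)]
top stop_face [(array([-36.5, 161.8]), np.float64(0.04), 0.7)]
top channel []
top channel_end [(array([-36.3, 144.1]), np.float64(0.039), 0.91), (array([  54.9, -271.8]), np.float64(0.018), 0.17)]
[-35.78811769 -58.53969562] [ 0.54132276 -0.01642276  0.03517694] [-1.79844331e+02 -4.71997941e-03  1.03960149e+02] [-6.26441097 -5.00611664 -0.23204574]
```

View pics/e.png

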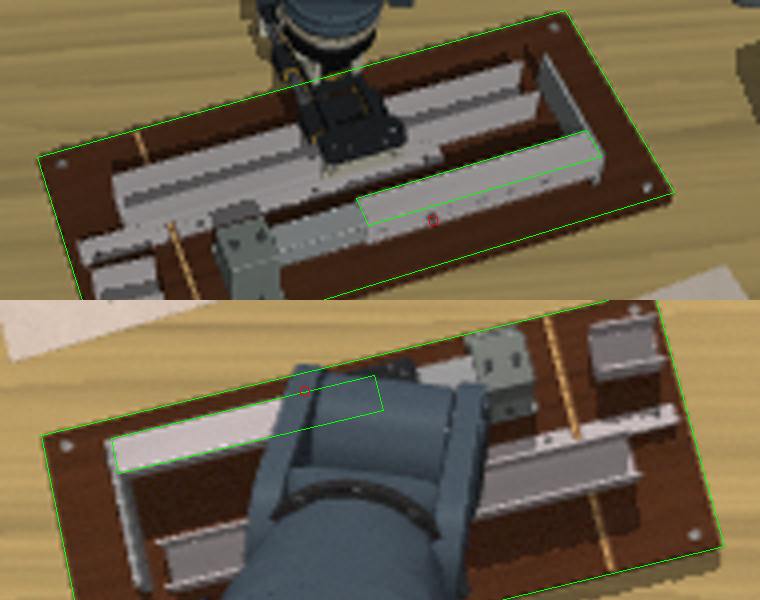

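The channel lies along the fence, and its end at (160,560) in the top crop is about 18 mm short of the plate at (130,540).

Request:
servo_tool --dp '[[3,0,0],[3,0,0],[2,0,0],[1,0,0],[1,0,0],[1,0,0],[1,0,0]]' --delta_rot '[[0,0,0],[0,0,0],[0,0,0],[0,0,0],[0,0,0],[0,0,0],[0,0,0]]'

```text
t: 21.65
tcp_pos: [0.5385, -0.005, 0.0352]
ee_rot: [-179.9, 0.0, 104.0]
force: [-5.6, -8.2, -1.0]
width: 0.0402
finger_force: 14.0
```

Request:
servo_tool --dp '[[1,0,0],[1,0,0]]' --delta_rot '[[0,0,0],[0,0,0]]'

```text
t: 21.85
tcp_pos: [0.538, -0.003, 0.0352]
ee_rot: [-179.8, 0.0, 104.0]
force: [-5.4, -9.5, -1.5]
width: 0.0401
finger_force: 14.0
```

Request:
servo_tool --dp '[[0.8,0,0],[0.8,0,0],[0.8,0,0]]' --delta_rot '[[0,0,0],[0,0,0],[0,0,0]]'

```text
t: 22.15
tcp_pos: [0.5374, -0.0007, 0.0352]
ee_rot: [-179.8, 0.0, 104.0]
force: [-5.0, -9.3, -0.4]
width: 0.0398
finger_force: 14.0
```

Request:
servo_tool --dp '[[0.7,0,0],[0.7,0,0]]' --delta_rot '[[0,0,0],[0,0,0]]'

```text
t: 22.35
tcp_pos: [0.5372, 0.0004, 0.0352]
ee_rot: [-179.8, 0.0, 104.0]
force: [-5.5, -11.2, -1.7]
width: 0.0401
finger_force: 14.0
```

```bash
python3 - <<'E'
from view import *
c=eyes.capture('scene')
for t in ('stop_face','channel_end'): print(t,[J(r['position']) for r in eyes.pinpoint('scene',t)[:1]])
k=8;im=cv2.resize(c['pixels'][175:235,350:425,::-1],None,fx=k,fy=k,interpolation=cv2.INTER_CUBIC)
cv2.imwrite('pics/f.png',im)
E
```

```text
stop_face [array([-32.89450727, 165.96213843])]
channel_end [array([-35.41984301, 157.00654356])]
```

View pics/f.png

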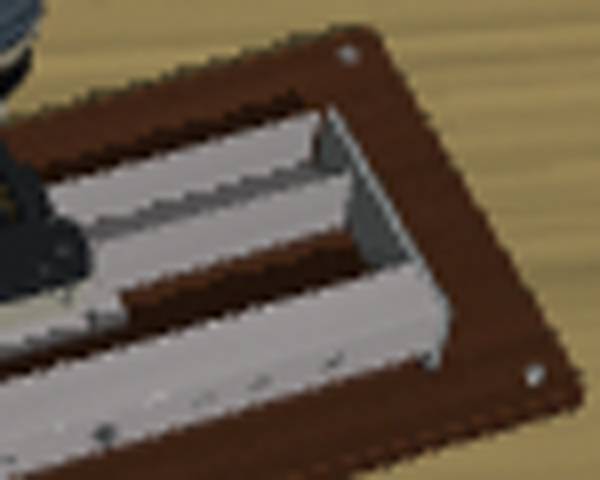

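The crop shows the channel's end at (318,115)–(352,175), almost at the plate's face. Creeping on.

Request:
servo_tool --dp '[[0.5,0,0],[0,0,0]]' --delta_rot '[[0,0,0],[0,0,0]]'

```text
t: 22.7
tcp_pos: [0.5371, 0.0008, 0.0352]
ee_rot: [-179.9, 0.0, 104.0]
force: [-5.9, -10.1, -0.6]
width: 0.0397
finger_force: 14.0
```

Request:
servo_tool --dp '[[0.5,0,0],[0.5,0,0]]' --delta_rot '[[0,0,0],[0,0,0]]'

```text
t: 22.9
tcp_pos: [0.5369, 0.0015, 0.0352]
ee_rot: [-179.9, 0.1, 104.0]
force: [-5.4, -13.7, -2.0]
width: 0.0399
finger_force: 14.0
```

Request:
servo_tool --dp '[[0.5,0,0],[0,0,0]]' --delta_rot '[[0,0,0],[0,0,0]]'

```text
t: 23.1
tcp_pos: [0.5368, 0.0018, 0.0352]
ee_rot: [-179.9, 0.1, 104.0]
force: [-4.7, -15.2, -2.3]
width: 0.0397
finger_force: 14.0
```

Request:
servo_tool --dp '[[0.5,0,0],[0,0,0]]' --delta_rot '[[0,0,0],[0,0,0]]'

```text
t: 23.3
tcp_pos: [0.5368, 0.002, 0.0352]
ee_rot: [-179.9, 0.1, 104.0]
force: [-4.9, -16.6, -1.6]
width: 0.0404
finger_force: 14.0
```

Request:
servo_tool --dp '[[-0.6,-0.3,0],[-0.6,-0.3,0]]' --delta_rot '[[0,0,0],[0,0,0]]'

```text
t: 23.5
tcp_pos: [0.5367, 0.0019, 0.0352]
ee_rot: [-179.9, 0.0, 104.0]
force: [-2.2, -3.9, -3.8]
width: 0.0398
finger_force: 14.0
```

Request:
servo_tool --dp '[[0,0,0],[0,0,0],[0,0,0],[0,0,-5],[0,0,-15],[0,0,-30],[0,0,-40],[0,0,-40]]' --delta_rot '[[0,0,0],[0,0,0],[0,0,0],[0,0,0],[0,0,0],[0,0,0],[0,0,0],[0,0,0]]' --grip 64

```text
t: 24.3
tcp_pos: [0.537, 0.0026, 0.1675]
ee_rot: [-180.0, -0.0, 103.9]
force: [1.4, 0.4, -0.1]
width: 0.0642
finger_force: 0.0
```

Request:
servo_tool --dp '[[-30,-30,-10],[-40,-40,0],[-40,-40,0],[-40,-40,0],[-40,-40,0],[-30,-30,0],[0,0,0]]' --delta_rot '[[0,0,0],[0,0,0],[0,0,0],[0,0,0],[0,0,0],[0,0,0],[0,0,0]]'

```text
t: 25.0
tcp_pos: [0.3885, -0.2448, 0.1763]
ee_rot: [180.0, 0.1, 103.7]
force: [0.5, 0.2, 0.1]
width: 0.0639
finger_force: 0.0
```

```bash
python3 - <<'E'
from view import *
ims=[]
for n,(x0,y0) in dict(scene=(345,172),top=(210,165)).items():
    c=eyes.capture(n)
    for t in ('stop_face','channel_end','channel','sleeve_back','fence_face','offcut'): print(n,t,[np.round(J(r['position']),1) for r in eyes.pinpoint(n,t)[:1]])
    ims.append(cv2.resize(c['pixels'][y0:y0+72,x0:x0+90,::-1],(400,320),interpolation=cv2.INTER_CUBIC))
cv2.imwrite('pics/g.png',np.hstack(ims))
E
```

```text
scene stop_face [array([-35.8, 165.8])]
scene channel_end [array([-37.6, 161.6])]
scene channel [array([-34.8, -39.1])]
scene sleeve_back [array([ 59. , -59.2])]
scene fence_face []
scene offcut [array([  54.6, -275.5])]
top stop_face [array([-37.9, 162.9])]
top channel_end [array([-37.3, 162.1])]
top channel [array([-39.5, -33.6])]
top sleeve_back [array([ 57.6, -61.1])]
top fence_face [array([-13.1,   3.6])]
top offcut [array([  55.5, -272. ])]
```

View pics/g.png

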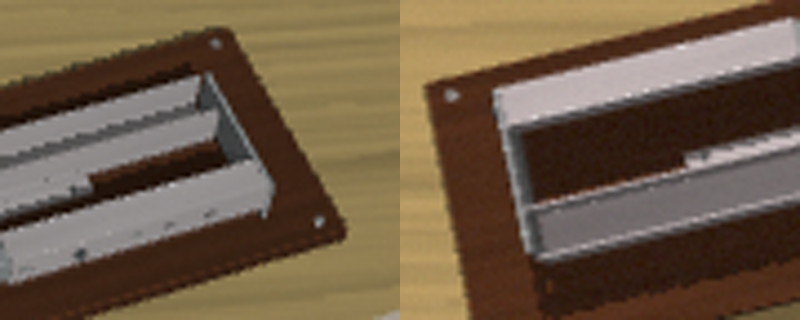

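Both views show the channel's end against the plate (scene crop (205,80)–(220,125), top crop (530,225)) and flat to the fence, with the gripper clear. Handing in.

```bash
python3 -c "
from rig import robot
print(robot.finish_job())"
```

```text
the job is handed in; nothing more can be done
None
```

The job is handed in after about 25 s of robot time: the stop is one hole longer (about 47 mm of travel, button seated with some 3 mm total play), the channel lies flat to the fence with its end against the stop plate, and the gripper is clear of everything.

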